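# Screw down the battery cover of a bench scale

### The job

The bench scale's battery cover still stands open on its screw: take the yellow flat-blade screwdriver from the rack, set its bit in the slot of the brass screw and, pressing just enough to keep it seated, drive the screw clockwise until it is fully home and snug, without forcing it. Keep the gripper itself off the scale, put the screwdriver back in its empty hole in the rack, and leave everything else where it is.

Things in the scene. Friction and masses are not known exactly. Their poses are not given: they have to be found in the camera images.
- scale: Blue bench scale, fixed, 300 (x) x 240 (y) x 65 mm to its deck, pan off. Origin: centre of its underside; z up, grey key panel at its -x side. Aluminium four-armed pan support centred at x = +40 mm, up to 99 mm above the table. Grey battery cover 54 x 64 mm at y = +40 to +104 mm, hooked in at y = +40; the screw draws its outer end down until it is flush with the deck.
- screw_top (a point): Centre of the brass screw's top, at x +40, y +92 mm of the scale; 71.5 mm above its underside when home, 3 to 4.6 mm more at first. Head 22 mm across, 6.5 mm high; slot right across it, 4 mm wide, 3.5 mm deep, at any angle (these axes do not turn with it): turn the lightly pressed bit till it drops in. Right-hand, 6 mm a turn, 0.06 N m; hard stop at home: snug at 0.12 N m, over 0.2 forces it.
- flat_driver: Flat screwdriver with yellow hexagonal handle, loose, about 120 g, upright in the rack. Origin: middle of the bit's end; z runs up the tool to the handle, x along the bit's width. Bit 12 mm wide (x), 2.2 mm thick (y); 8 mm shank from 12 mm up; handle from 60 to 130 mm above the bit's end, 30 mm across flats; flats face x and every 60 degrees from it.
- rack: Fixed wooden tool rack, 70 (x) x 270 (y) x 88 mm; origin: centre of its underside. Its 18 mm top board has three 17 mm round holes in a row along y, 85 mm apart, one tool in each; tools hang with the handle's lower end (60 mm above the bit's end) resting on the top, so a stored tool's bit end is 28 mm above the table.
- hole0 (a point): Centre of the hole at y = -85 mm of the rack, at the level of its top.
- hole1 (a point): Centre of the middle hole of the rack, at the level of its top.
- hole2 (a point): Centre of the hole at y = +85 mm of the rack, at the level of its top.
- cross_driver: Cross-head screwdriver with red handle of the same size, standing in the rack; leave it. Origin at the bit's end.
- nut_driver: Nut driver with blue handle of the same size, standing in the rack; leave it. Origin at the socket's end.
- plates_tall: Stack of eleven white plates, 160 mm across, 130 mm high, at the back of the bench; leave it. Origin: centre of its underside.
- plates_low: Stack of five white plates, 160 mm across, 65 mm high, at the back of the bench; leave it. Origin: centre of its underside.
- pan: The scale's steel pan, 250 x 220 x 16 mm, lying on the bench to the robot's right; leave it. Origin: centre of its underside.
- cup: Paper cup, 76 mm across and 90 mm high, on the bench; leave it. Origin: centre of its underside.
- tape: Roll of orange packing tape, 110 mm across and 48 mm high, lying to the robot's left; leave it. Origin: centre of its underside.
Things that resemble listed ones, but are neither listed nor needed, are in the scene too. Of the things shaped like the flat_driver, the yellow one is meant.

How it is judged (in metres and radians):
On the way, in this order (a step that is already met when the one before it is completed fails the run):
1. the bit is seated in the slot of the screw and pressed on it (horizontal distance between flat_driver and screw_top below 0.006 m and z of flat_driver in the frame of screw_top below -0.0015 m and angle between flat_driver's own z axis and vertical below 0.15 rad and contact force between flat_driver and scale above 1 N), for 0.1 s.
2. the screw is home, and so the cover flush, with the bit still in the slot (horizontal distance between flat_driver and screw_top below 0.006 m and z of flat_driver in the frame of screw_top below -0.0015 m and angle between flat_driver's own z axis and vertical below 0.15 rad and z of screw_top in the frame of scale below 0.0719 m), for 0.2 s.
At the end, for the whole second after the job is handed in: The screw's top is within 0.4 mm of fully home (so the cover is flush), and the yellow screwdriver stands still and upright (within 0.1 rad) in a hole of the rack, within 6 mm of its centre, its handle resting on the top board (within 3 mm) (z of screw_top in the frame of scale below 0.0719 m and (horizontal distance between flat_driver and hole0 below 0.006 m or horizontal distance between flat_driver and hole1 below 0.006 m or horizontal distance between flat_driver and hole2 below 0.006 m) and z of flat_driver in the frame of rack between 0.024 and 0.031 m and angle between flat_driver's own z axis and vertical below 0.1 rad and linear speed of flat_driver below 0.02 m/s); the robot touches nothing.
It fails at once if the screw is forced: the screwdriver bears on the scale with more than 120 N in all (contact force between flat_driver and scale above 120 N).
It fails at once if the gripper touches the scale (contact force between any of the fingers, the arm and scale above 1 N).
It fails at once if another thing on the bench or in the rack is moved by more than 30 mm (distance of any of cross_driver, nut_driver, plates_tall, plates_low, pan, cup, tape from where it was at the start of the episode above 0.03 m).
It fails at once if another tool in the rack is tipped by more than 0.3 rad (angle between any of cross_driver, nut_driver's own z axis and vertical above 0.3 rad).
It also fails if it takes over 72 s, if anything falls off the work surface, if the arm or the gripper's body presses on something with over 40 N, if the wrist force passes 120 N, or if a joint passes its speed limit or range.

### The arm

A 7-joint arm with a two-finger parallel gripper is mounted at the origin on the work surface. World frame = base frame: x ahead of the robot, y to its left, z up, the work surface at z = 0. Lengths are in m, angles in degrees, forces in N, time in s.
With the tool pointing down it reaches from about 0.35 to 0.775 m from the base axis. Payload 3.1 kg.
Tool frame: the origin (TCP) lies on the centre line of the jaws, within the pads' length; the fingertips stand 17 mm ahead of it and the grasp point (between the pads) lies 2 mm behind it (robot.tip_reach is the distance from the TCP to the fingertips, in m); z points along the fingers, y is the direction in which the jaws open and shut (so a half turn about z gives the same grasp; the last joint's range is limited). The gripper opens to 85 mm and grips with 20 to 120 N. Pads are 22 mm wide; open, the fingers measure 114 mm over their backs; the gripper's body (76 mm by 85 mm) begins 54 mm behind the grasp point. The pads swing forward as they close: fully open they stand 13 mm farther back than shut.
Start: joints at [69.803, 17.813, 0.802, 86.603, -0.252, 75.585, -1.558], TCP at [0.168, -0.524, 0.248] pointing down, gripper open.
Joint ranges: [-154.91, 154.91], [-16.99, 109.72], [-72.82, 74.43], [7.12, 147.25], [-82.49, 262.49], [11.32, 116.49], [-174.64, 174.64]. Speed limits (degrees/s): [159.86, 159.86, 180, 180, 180, 180, 180].

### API

Orientations are given as [roll, pitch, yaw] about the fixed x, y, z axes, in that order (R = Rz(yaw) Ry(pitch) Rx(roll)).
In Python, from station import robot, fingers, vision, workorder, recognise gives the robot as it stands. Calls block until the motion is done:
- robot.move_to(position, orientation): joint-space move of the TCP to a pose.
- robot.line_to(position, orientation=None, velocity=0.15, f_stop=None): straight line of the TCP; orientation=None keeps the orientation; velocity is the mean speed in m/s. With f_stop (N) it stops when the force on the tool has changed by that much, and returns True; else False.
- robot.move_j(angles): joint-space move.
- fingers.gripper_to(opening, force=None): opening from 0.0 (shut) to 1.0 (fully open); force is the grip in N (None keeps the last); returns when the fingers have stopped.
- robot.pause(seconds).
- robot.inverse_kinematics(position, orientation): joint angles nearest the present ones, or None.
- vision.grab_frame(name): name is "scene" or "top"; returns the picture (384x512x3 uint8, red, green, blue); there is no depth.
- vision.calibration(name): a dict with "mtx" (3x3 intrinsics, pixels), "k1" (the pictures are not rectified: a ray, as slopes to the right and down, at radius r is drawn at 1 + k1 r^2 times it, then the intrinsics apply), "extrinsics" (4x4, takes a point from world to camera coordinates). Camera axes: x right, y up, looking along -z (the intrinsics and any distortion apply to the point x, -y, -z); pixel columns grow to the right and rows downward; lengths in m; the calibration is good to about 2 mm. A picture is of the moment at which its call begins. calibration takes no time and is no camera call.
A pose or a line that the arm cannot do raises robot.PlanningError and nothing moves.
- workorder.close_job(): hands the job in, once; it reports no verdict.
Trained networks look in the newest picture that a camera, given by its name, has taken for a name from the list of things; names that differ only in an ending like _2 or _b are one class to them, and where a whole thing is asked for, a point or a joint stands for the part that bears it (a point fixed in the world has none). Each returns a list of dicts, best first, with "p" (0 to 1); they miss things now and then, are a little off and sometimes report something else, mostly with a low value. They report only what shows in the picture. A call takes as long as a camera call. They do not tell look-alikes from the thing itself.
- recognise(label, camera): "rect" ([centre column, centre row, width, height] in pixels, round what is visible of it).
Readings, each from a call of its own:
- robot.current_time_s(): time.
- robot.current_joint_positions(): joint angles.
- robot.current_dq(): joint speeds.
- robot.current_joint_torque(): joint torques, N m.
- robot.current_tool_pos(): TCP position.
- robot.current_eef_rot(): TCP orientation.
- robot.current_contact_force(): force on the tool from outside, world axes, zero at the start.
- robot.current_torque(): the same for the moment, N m.
- robot.current_finger_gap(): opening from 0.0 (shut) to 1.0 (fully open).
Only numpy, scipy, OpenCV 4.12 (cv2) and the standard library are available. Lean on these libraries where they do the work, as an engineer would, in place of code of your own. Each camera call takes 0.05 s, during which the arm holds its last target.

## Working session

There is one attempt and no reset: what is moved stays moved. The work goes in short steps, each a Python script; the robot and the scene stay as the last script left them, time stands still between calls to the robot, and variables do not carry over. Pictures are saved under pics/ and viewed, and the job is handed in when it is done.

```bash
ls; mkdir -p pics
python3 - <<'E'
from station import robot, fingers, vision, workorder, recognise
import cv2
for n in ("scene","top"):
    im=vision.grab_frame(n); cv2.imwrite(f"pics/{n}0.png",cv2.resize(im[:,:,::-1],(800,600),interpolation=cv2.INTER_CUBIC))
    c=vision.calibration(n); print(n,c)
    for l in ("scale","screw_top","flat_driver","rack","cross_driver","nut_driver","cup"):
        for d in recognise(l,n)[:4]: print(l,[round(float(v),1) for v in d["rect"]],round(d["p"],2))
print(robot.current_time_s(),robot.current_eef_rot(),robot.current_tool_pos())
E
```

```text
pics
scene {'mtx': array([[388.82790584,   0.        , 261.45026642],
       [  0.        , 388.82790584, 197.30332102],
       [  0.        ,   0.        ,   1.        ]]), 'k1': -0.009492052731202738, 'extrinsics': array([[ 0.6025049 ,  0.79806714,  0.00875691, -0.331702  ],
       [-0.60168073,  0.44697852,  0.66195959,  0.30775564],
       [ 0.52437405, -0.40410276,  0.74948837, -1.67312824],
       [ 0.        ,  0.        ,  0.        ,  1.        ]])}
scale [287.8, 164.9, 104.4, 80.7] 0.58
flat_driver [199.5, 198.4, 14.6, 23.1] 0.69
flat_driver [227.9, 223.2, 14.9, 25.6] 0.63
rack [200.0, 215.1, 74.4, 67.9] 0.69
cross_driver [181.9, 213.1, 13.1, 24.9] 0.58
nut_driver [218.0, 180.0, 11.2, 20.2] 0.47
cup [322.6, 122.0, 22.9, 29.7] 0.72
cup [218.3, 179.4, 9.0, 21.1] 0.55
top {'mtx': array([[463.72322927,   0.        , 261.31205218],
       [  0.        , 463.72322927, 191.28905606],
       [  0.        ,   0.        ,   1.        ]]), 'k1': -0.14392782604899407, 'extrinsics': array([[-0.02128632, -0.99968697,  0.01314771, -0.01965627],
       [ 0.98546891, -0.01876333,  0.16881639, -0.58529609],
       [-0.16851685,  0.01655014,  0.98555982, -1.39087963],
       [ 0.        ,  0.        ,  0.        ,  1.        ]])}
scale [192.8, 234.8, 81.7, 103.4] 0.68
screw_top [159.4, 223.0, 10.7, 6.8] 0.52
flat_driver [320.3, 220.2, 12.6, 11.4] 0.69
flat_driver [314.3, 193.2, 16.8, 17.1] 0.49
rack [318.4, 224.8, 97.8, 45.8] 0.86
rack [320.4, 219.9, 16.3, 16.4] 0.61
cross_driver [346.4, 211.3, 18.5, 14.0] 0.49
nut_driver [292.2, 229.0, 15.6, 13.8] 0.61
cup [109.4, 265.6, 29.3, 25.0] 0.63
cup [319.4, 222.6, 96.2, 48.9] 0.34
0.8 [1.79992201e+02 3.12185416e-03 1.78124190e+01] [ 0.16822259 -0.52368585  0.24835198]
```

View pics/scene0.png

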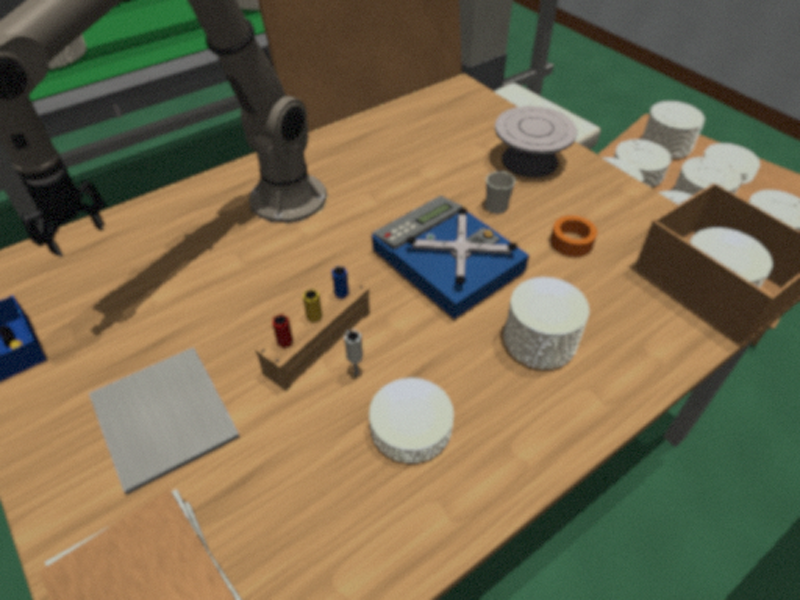

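View pics/top0.png

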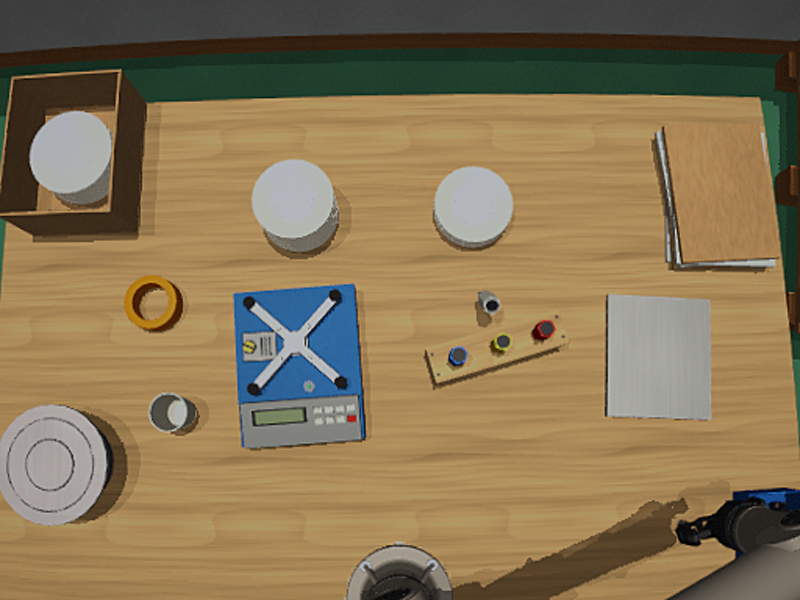

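Run:
```python
from station import vision
import cv2,numpy as np
t=vision.grab_frame("top")[:,:,::-1]; s=vision.grab_frame("scene")[:,:,::-1]
np.save("t.npy",t);np.save("s.npy",s)
a=cv2.resize(t[180:270,265:375],None,fx=5,fy=5,interpolation=cv2.INTER_CUBIC)
cv2.imwrite("pics/rack_top.png",a)
cv2.imwrite("pics/scale_top.png",cv2.resize(t[175:295,130:260],None,fx=5,fy=5,interpolation=cv2.INTER_CUBIC))
cv2.imwrite("pics/rack_scene.png",cv2.resize(s[160:260,150:250],None,fx=6,fy=6,interpolation=cv2.INTER_CUBIC))
cv2.imwrite("pics/scale_scene.png",cv2.resize(s[110:220,230:350],None,fx=5,fy=5,interpolation=cv2.INTER_CUBIC))
```

```text
(no output)
```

View pics/rack_top.png

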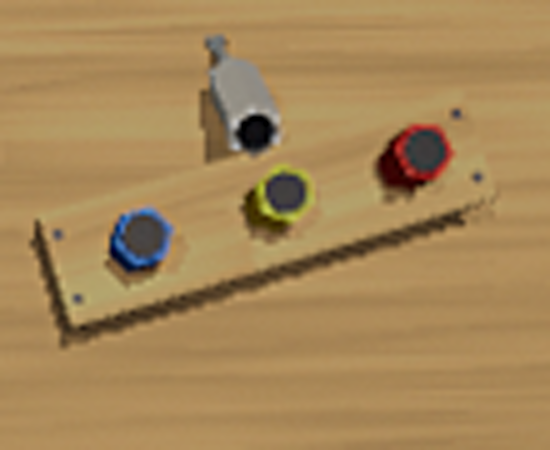

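View pics/scale_top.png

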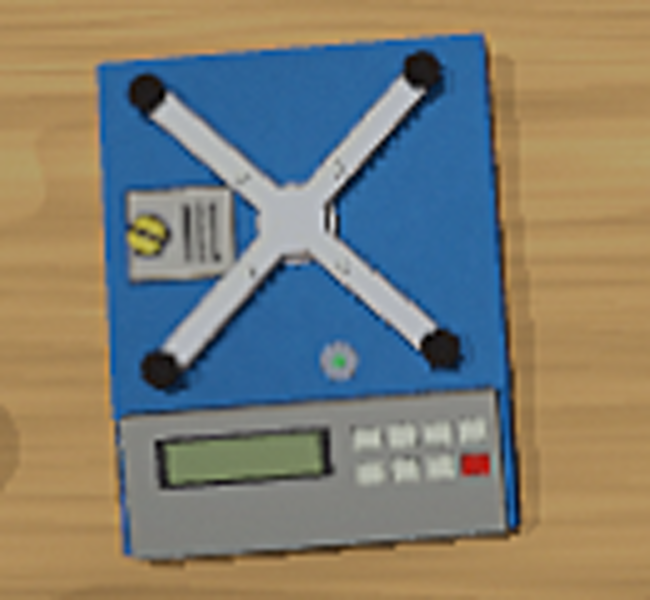

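View pics/rack_scene.png

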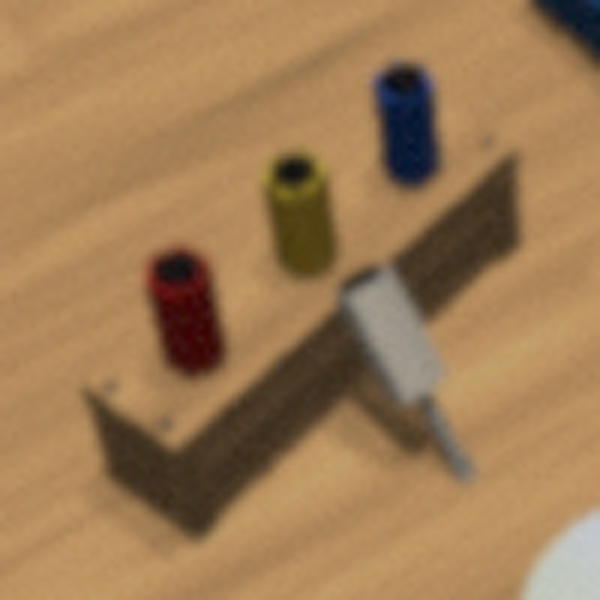

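View pics/scale_scene.png

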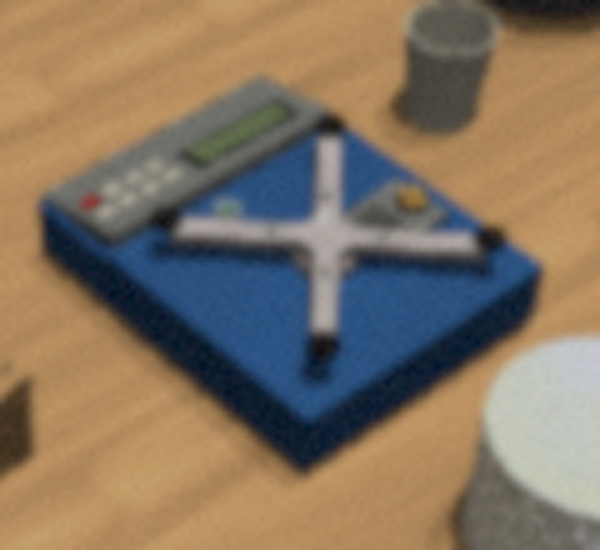

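The thing to take is the yellow-handled tool at top pixel (322,219), scene (199,189). Things it could be confused with:
- Red cross driver at top (349,211).
- Blue nut driver at top (293,228).
- Grey look-alike leaning off the rack at top (315,199).
- Something yellow in the blue bin at the far left of the scene view.

The close crop confirms a yellow hexagonal handle standing in the middle hole. The brass screw shows at top pixel about (159.6,222), with a dark slot running lower-left to upper-right. Next I'll fit the poses.

```bash
cat > h.py <<'E'
import numpy as np, cv2
from scipy.optimize import least_squares
from station import robot, fingers, vision, workorder, recognise
C={n:vision.calibration(n) for n in ("top","scene")}
def proj(n,P):
    c=C[n];E=c["extrinsics"];P=np.atleast_2d(P);q=P@E[:3,:3].T+E[:3,3]
    s=np.c_[q[:,0],-q[:,1]]/-q[:,2:];s=s*(1+c["k1"]*(s**2).sum(1,keepdims=True))
    return s@np.diag([c["mtx"][0,0],c["mtx"][1,1]])+c["mtx"][:2,2]
def place(p,L):
    c,s=np.cos(p[2]),np.sin(p[2]);L=np.atleast_2d(L)
    return np.c_[p[0]+c*L[:,0]-s*L[:,1],p[1]+s*L[:,0]+c*L[:,1],L[:,2]]
def crop(im,f,x,y,w,h,k): cv2.imwrite(f,cv2.resize(im[y:y+h,x:x+w],None,fx=k,fy=k,interpolation=cv2.INTER_CUBIC))
E
python3 - <<'E'
from h import *
for n in C: E=C[n]["extrinsics"]; print(n,-E[:3,:3].T@E[:3,3])
def cc(x,y,o,k): return [(x+.5)/k-.5+o[0],(y+.5)/k-.5+o[1]]
T=lambda x,y:cc(x,y,(265,180),5); S=lambda x,y:cc(x,y,(150,160),6)
L=np.array([[0,-.085,.158],[0,0,.158],[0,.085,.158]])
ot=np.array([T(424,152),T(288,193),T(145,237)]); os_=np.array([S(178,268),S(294,170),S(405,79)])
def fit(L,obs,x0):
    f=lambda p:np.concatenate([(proj(n,place(p,L[i]))-o).ravel() for n,i,o in obs])
    r=least_squares(f,x0); return r.x,r.fun.reshape(-1,2)
for obs in ([("top",slice(None),ot)],[("scene",slice(None),os_)],[("top",slice(None),ot),("scene",slice(None),os_)]):
    p,r=fit(L,obs,[.5,-.15,.3]); print("rack",p.round(4),np.degrees(p[2]),r.round(2).tolist())
T=lambda x,y:cc(x,y,(130,175),5); S=lambda x,y:cc(x,y,(230,110),5)
# scale: deck corners z .065 
L=np.array([[.15,.12,.065],[.15,-.12,.065],[-.15,.12,.065],[.04,.092,.0753],[.04,0,.099],[.15,-.12,0]])
ot=np.array([T(98,65),T(485,35),T(130,557),T(149,236),T(298,222)]); os_=np.array([S(540,268),S(308,420),S(410,200),S(328,232)])
a=("top",[0,1,2,3,4],ot);b=("scene",[0,1,3,4],os_)
for obs in ([a],[b],[a,b]):
    p,r=fit(L,obs,[.5,.2,0]); print("scale",p.round(4),np.degrees(p[2]),place(p,L[3]).round(4),r.round(2).tolist())
t=np.load("t.npy");s=np.load("s.npy")
crop(t,"pics/screw_z.png",150,208,30,30,20); crop(t,"pics/driver_z.png",308,205,28,28,20)
E
```

```text
top [ 0.34198603 -0.00761297  1.46986109]
scene [ 1.26236774 -0.54895544  1.05317304]
rack [ 0.4846 -0.2009  0.2719] 15.578998487711353 [[0.39, -0.16], [-0.33, 0.17], [-0.05, -0.02]]
rack [ 0.4876 -0.2004  0.2679] 15.351727643620617 [[-0.05, -0.06], [0.18, 0.01], [-0.13, 0.06]]
rack [ 0.4856 -0.2005  0.271 ] 15.524803283628822 [[0.24, -0.5], [-0.48, -0.19], [-0.21, -0.41], [-0.36, -0.41], [-0.18, -0.36], [-0.56, -0.31]]
scale [0.4579 0.1841 0.0697] 3.9931016492428895 [[0.4914 0.2787 0.0753]] [[0.36, 0.38], [0.1, -0.42], [-0.4, 0.0], [0.38, 0.36], [-0.43, -0.31]]
scale [0.464  0.1823 0.0659] 3.7785113419634535 [[0.4979 0.2768 0.0753]] [[0.56, -0.0], [-0.11, 1.02], [0.12, -0.44], [-0.54, -0.83]]
scale [0.4595 0.184  0.07  ] 4.007911707826238 [[0.493  0.2786 0.0753]] [[0.41, -0.14], [0.13, -0.96], [-0.34, -0.54], [0.44, -0.18], [-0.38, -0.86], [0.05, -1.0], [-0.35, 0.01], [-0.38, -1.32], [-0.95, -1.71]]
```

```bash
python3 -c "
import cv2,numpy as np
a=cv2.imread('pics/screw_z.png');b=cv2.imread('pics/driver_z.png');b=cv2.resize(b,(560,560))[:, :];a=cv2.resize(a,(400,400));b=cv2.resize(b,(400,400));cv2.imwrite('pics/both.png',np.hstack([a,b]))"
```

```text
(no output)
```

View pics/both.png

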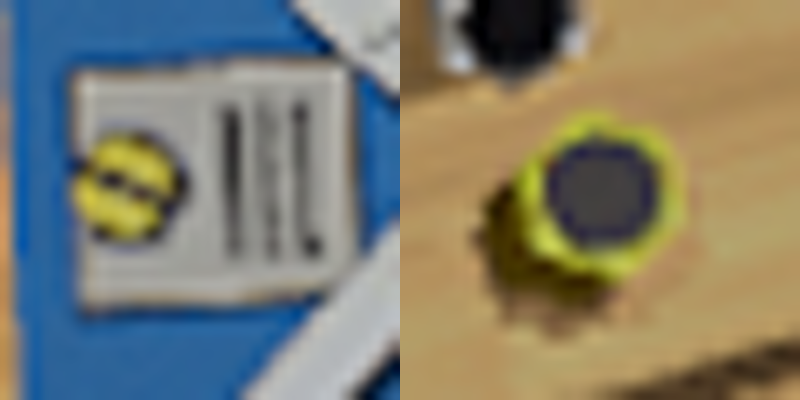

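Run:
```python
from h import *
t=np.load("t.npy").astype(np.float32)
k=8;x0,y0,w=306,203,32
big=cv2.resize(t[y0:y0+w,x0:x0+w],None,fx=k,fy=k,interpolation=cv2.INTER_CUBIC)
b,g,r=big[...,0],big[...,1],big[...,2]
ratio=b/np.maximum(r,1); 
# top face: hex ring z=.158, inner dark cap. score: boundary gradient of ratio/yellow-ness along hex edges
yel=(g/np.maximum(r,1)) ; m=((yel>0.87)).astype(np.float32)
cv2.imwrite("pics/m.png",np.hstack([m*255,np.clip(yel*200,0,255),np.clip(ratio*255,0,255)]))
def hexp(x,y,yaw,z,R=.015/np.cos(np.pi/6)):
    a=yaw+np.radians(30+60*np.arange(6)); return np.c_[x+R*np.cos(a),y+R*np.sin(a),np.full(6,z)]
res=[]
for yaw in range(0,60,5):
  best=(-9,)
  for x in np.arange(.478,.492,.001):
    for y in np.arange(-.207,-.194,.001):
      P=np.r_[hexp(x,y,np.radians(yaw),.158),hexp(x,y,np.radians(yaw),.088)]
      u=(proj("top",P)-[x0,y0]+.5)*k-.5
      M=np.zeros(m.shape,np.uint8);cv2.fillConvexPoly(M,cv2.convexHull(np.round(u*8).astype(np.int32)),1,shift=3)
      c=proj("top",[[x,y,.158]])[0];c=(c-[x0,y0]+.5)*k-.5
      iou=(M*m).sum()/np.maximum(M,m).sum()
      if iou>best[0]: best=(iou,x,y)
  res.append((yaw,*np.round(best,4)));print(res[-1])
```

```text
(0, np.float64(0.3953), np.float64(0.488), np.float64(-0.204))
(5, np.float64(0.3953), np.float64(0.488), np.float64(-0.204))
(10, np.float64(0.3948), np.float64(0.488), np.float64(-0.204))
(15, np.float64(0.3937), np.float64(0.488), np.float64(-0.204))
(20, np.float64(0.3924), np.float64(0.488), np.float64(-0.204))
(25, np.float64(0.3903), np.float64(0.489), np.float64(-0.206))
(30, np.float64(0.3889), np.float64(0.487), np.float64(-0.203))
(35, np.float64(0.3871), np.float64(0.487), np.float64(-0.203))
(40, np.float64(0.3876), np.float64(0.487), np.float64(-0.202))
(45, np.float64(0.3922), np.float64(0.488), np.float64(-0.204))
(50, np.float64(0.3952), np.float64(0.488), np.float64(-0.204))
(55, np.float64(0.3954), np.float64(0.488), np.float64(-0.204))[ WARN:0@0.773] global loadsave.cpp:1063 imwrite_ Unsupported depth image for selected encoder is fallbacked to CV_8U.
```

View pics/m.png

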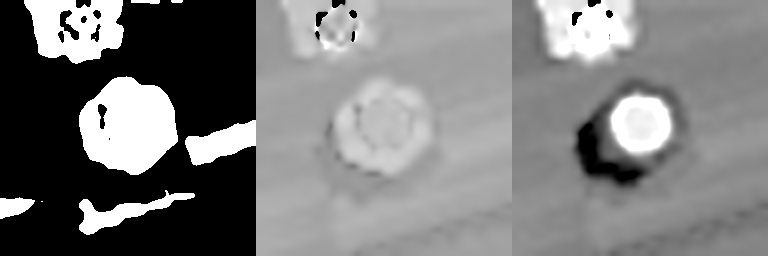

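Run:
```python
from h import *
t=np.load("t.npy").astype(np.float32)
k=8;x0,y0,w=306,203,32
big=cv2.resize(t[y0:y0+w,x0:x0+w],None,fx=k,fy=k,interpolation=cv2.INTER_CUBIC)
g,r=big[...,1],big[...,2]
yel=g/np.maximum(r,1)
for th in (.84,.87,.9):
  m0=(yel>th).astype(np.uint8);n,l=cv2.connectedComponents(m0);m=(l==l[110,145]).astype(np.uint8)
  cnt=cv2.findContours(m,cv2.RETR_EXTERNAL,cv2.CHAIN_APPROX_NONE)[0];M2=np.zeros_like(m);cv2.drawContours(M2,cnt,-1,1,-1)
  M2[:70]=0;ys,xs=np.nonzero(M2);c=np.array([xs.mean(),ys.mean()]);
  cn=max(cnt,key=len)[:,0]-c;a=np.arctan2(cn[:,1],cn[:,0]);rr=np.hypot(*cn.T)
  aa=np.linspace(-np.pi,np.pi,360,endpoint=False);o=np.argsort(a);R=np.interp(aa,a[o],rr[o],period=2*np.pi)
  h=[(np.exp(-1j*q*aa)*R).mean() for q in (2,4,5,6,7)]
  # R~cos(6(a-a0)) max at vertex
  a0=-np.degrees(np.angle(h[3]))/6
  print(th,m.sum(),c/k+[x0,y0],"amps",np.abs(h).round(2),"vertex img angle",a0, "meanR",R.mean()/k)
```

```text
0.84 16543 [325.44132423 222.07710126] amps [2.66 0.91 3.   1.72 2.02] vertex img angle 18.86174872158157 meanR 8.58967200603625
0.87 7029 [321.99654474 218.68007469] amps [0.55 0.47 0.12 1.05 0.11] vertex img angle 17.6075651720379 meanR 5.9063394609257225
0.9 6461 [321.93635219 218.72245261] amps [0.54 0.46 0.09 1.13 0.19] vertex img angle 17.342310985890435 meanR 5.731804059811737
```

Run:
```python
from h import *
for yaw in (12,72,132,-48,-108,-168):
    q=robot.inverse_kinematics([.4855,-.2005,.30],[180,0,yaw]); print("rack",yaw,None if q is None else np.round(q,1))
for yaw in range(-180,180,30):
    q=robot.inverse_kinematics([.493,.2786,.22],[180,0,yaw]); print("screw",yaw,None if q is None else np.round(q,1))
```

```text
rack 12 [ 33.8  14.5 -16.8  84.3   4.2  81.8 -61.1]
rack 72 [ 39.8  15.3 -24.7  84.1   6.4  82.   -3. ]
rack 132 [ 44.1  16.  -30.5  83.9   8.1  82.2  55.5]
rack -48 [  29.8   14.1  -11.6   84.5    2.9   81.7 -120. ]
rack -108 [ -26.    21.7   64.6   86.5  -19.6   84.2 -158.9]
rack -168 [ 48.3  16.9 -36.3  83.8  10.   82.5 113.9]
screw -180 [  5.9  30.5 -55.7  85.2  25.4  77.7  38.5]
screw -150 [  8.8  33.  -61.7  85.1  29.2  79.3  65.6]
screw -120 [  8.8  33.  -61.7  85.1  29.2  79.3  95.6]
screw -90 [  8.8  33.  -61.7  85.1  29.2  79.3 125.6]
screw -60 [ -73.4   31.9   64.6   88.3  -29.2   78.4 -156.3]
screw -30 [ -61.7   24.5   43.1   87.9  -17.1   74.3 -136.5]
screw 0 [  -0.4   26.7  -44.5   85.4   19.    75.6 -136.5]
screw 30 [   1.3   27.5  -47.2   85.4   20.5   76.  -107.7]
screw 60 [  4.8  29.7 -53.6  85.2  24.1  77.3 -80.5]
screw 90 [  5.3  30.  -54.6  85.2  24.7  77.5 -51. ]
screw 120 [  6.3  30.8 -56.5  85.2  25.9  77.9 -21.9]
screw 150 [  7.1  31.5 -58.2  85.2  27.   78.3   7.3]
```

Run:
```python
from h import *
print(robot.current_time_s())
robot.move_to([.486,-.2005,.26],[180,0,-168]); print(robot.current_time_s(),robot.current_finger_gap())
fingers.gripper_to(0.65)
im=vision.grab_frame("top")[:,:,::-1];crop(im,"pics/above_t.png",275,165,90,90,6)
im=vision.grab_frame("scene")[:,:,::-1];crop(im,"pics/above_s.png",150,130,100,100,6)
print(robot.current_time_s(),robot.current_finger_gap(),robot.current_tool_pos(),robot.current_joint_positions())
```

```text
0.9
2.6417 1.0022100405649859
3.15 0.6469236844580795 [ 0.48597292 -0.20057602  0.26000654] [ 48.62637022  18.13344687 -36.55600258  88.09027744  10.94935768
  77.39674818 113.02606281]
```

View pics/above_s.png

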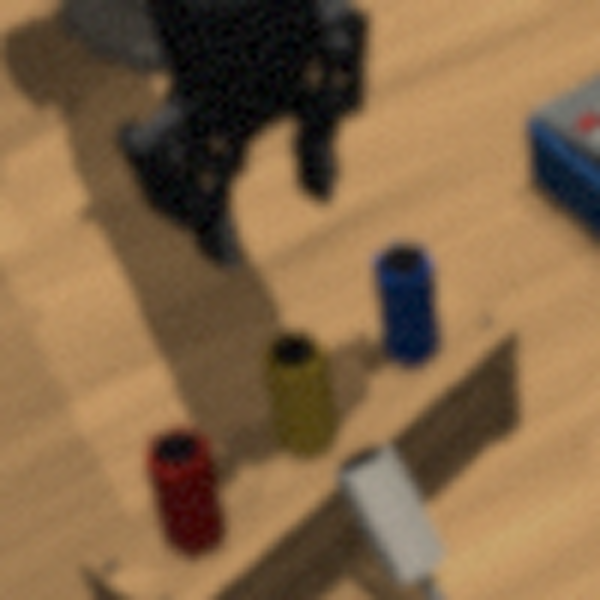

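The fingertips sit at crop pixels (220,262) and (318,195), straddling the yellow handle. Their midpoint is about scene pixel (194.8,168), which I'll compare with the kinematics, then descend.

Run:
```python
from h import *
print(proj("scene",[[.486,-.2006,.243],[.486,-.2006,.25],[.486,-.2005,.158]]))
print(robot.line_to([.486,-.2005,.13],velocity=.12,f_stop=8))
a=robot.current_contact_force()
fingers.gripper_to(0.0,force=100)
print(robot.current_finger_gap(),a.round(2) if hasattr(a,'round') else a,robot.current_contact_force(),robot.current_tool_pos())
print(robot.line_to([.486,-.2005,.26],velocity=.12))
robot.pause(.3)
print(robot.current_contact_force(),robot.current_torque(),robot.current_finger_gap(),robot.current_time_s())
im=vision.grab_frame("scene")[:,:,::-1];crop(im,"pics/lift_s.png",150,110,100,100,6)
```

```text
[[195.20872643 168.184786  ]
 [194.92778921 166.4857919 ]
 [198.45666779 187.63670256]]
False
0.33515890076832044 [0.08 0.33 0.5 ] [-0.33819673  0.261894    4.13877496] [ 0.4866143  -0.20064729  0.13088307]
False
[-0.42721847  0.04598559 -1.06456644] [ 0.01042127 -0.01927924  0.00042924] 0.339841398565069 6.2667
```

View pics/lift_s.png

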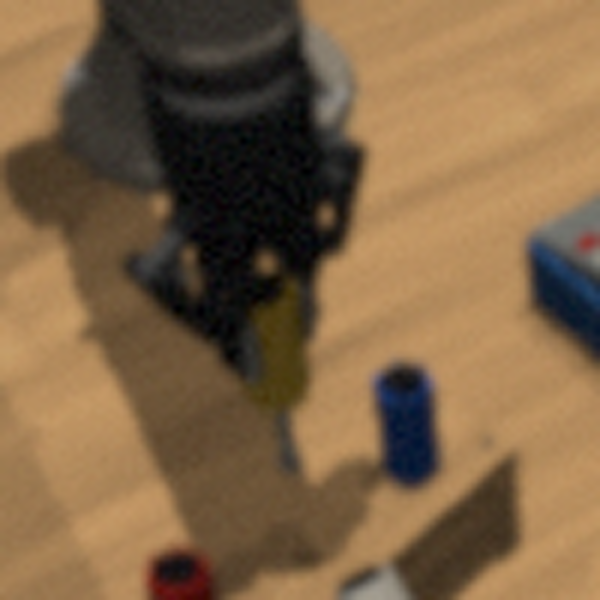

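Scene view after the lift: the yellow driver is in the jaws, with its shank at crop (283,430) and bit end near (290,468). I'll bring it nearer the scene camera to resolve the blade's direction.

Run:
```python
from h import *
for p in ([.58,-.28,.5],[.55,-.25,.45],[.5,-.22,.42]):
    if robot.inverse_kinematics(p,[180,0,-168]) is not None: break
print(p)
robot.move_to(p,[180,0,-168]); robot.pause(.2)
ims=[]
for i,Y in enumerate((-168,132)):
    if i: robot.move_to(p,[180,0,Y]); robot.pause(.2)
    im=vision.grab_frame("scene")[:,:,::-1].copy()
    tp=np.array(robot.current_tool_pos()); u=proj("scene",tp-[0,0,.103])[0];print(Y,tp,u,robot.current_time_s())
    np.save(f"v{i}.npy",im)
    x,y=int(u[0])-25,int(u[1])-35
    ims.append(cv2.resize(im[y:y+50,x:x+50],(400,400),interpolation=cv2.INTER_CUBIC))
cv2.imwrite("pics/bit.png",np.hstack(ims))
```

```text
[0.55, -0.25, 0.45]
-168 [ 0.54948652 -0.24982919  0.44901865] [186.73572106 161.45174972] 7.4083
132 [ 0.55000647 -0.24999647  0.44993536] [186.73208354 161.33256214] 8.6
```

View pics/bit.png

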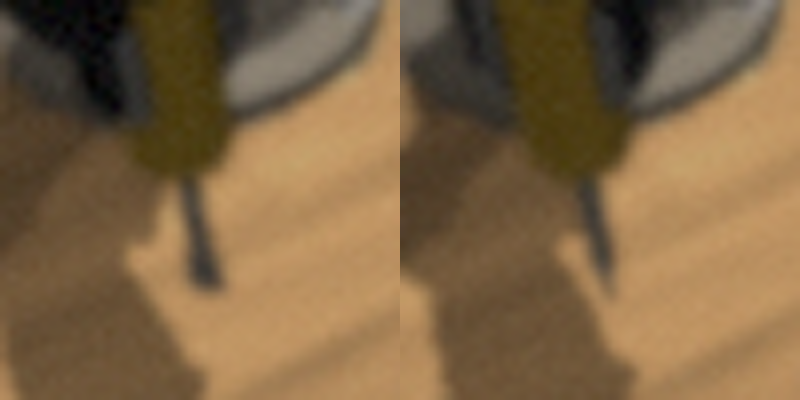

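The bit shows broad at yaw -168 (tip at left crop (207,287)) and edge-on at yaw 132 (tip at (610,287)). So the bit's width axis is at gripper yaw +30°, and the scene camera agrees with the kinematics to about 0.5 px. Next I'll refine the screw's position and slot angle, then hover over it.

Run:
```python
from h import *
t=np.load("t.npy").astype(np.float32); s=np.load("s.npy").astype(np.float32)
k=8
def yel(im,x0,y0,w,thr):
    big=cv2.resize(im[y0:y0+w,x0:x0+w],None,fx=k,fy=k,interpolation=cv2.INTER_CUBIC)
    b,g,r=big[...,0],big[...,1],big[...,2]; return big,(r-b)
big,m=yel(t,150,213,20,0); mask=(m>60).astype(np.uint8)
cnt=max(cv2.findContours(mask,cv2.RETR_EXTERNAL,cv2.CHAIN_APPROX_NONE)[0],key=cv2.contourArea)
h=cv2.convexHull(cnt);e=cv2.fitEllipse(h);M=cv2.moments(h);c=np.array([M['m10']/M['m00'],M['m01']/M['m00']]);ct=(c+.5)/k-.5+[150,213]
print("top ell",e,ct)
# slot: dark moment inside disc
yy,xx=np.mgrid[:160,:160];d=np.c_[(xx-c[0]).ravel(),(yy-c[1]).ravel()];I=big[...,1].ravel()
R=np.hypot(*d.T);sel=R<e[1][0]/2*.8
best=[]
for a in range(0,180,5):
    n=np.array([-np.sin(np.radians(a)),np.cos(np.radians(a))]);dd=d[sel]@n
    best.append((np.mean(I[sel][np.abs(dd)<k*.6]),a))
print(sorted(best)[:5])
big2,m2=yel(s,302,140,20,0)
cv2.imwrite("pics/sc2.png",np.hstack([cv2.resize(big,(400,400)),cv2.resize(big2,(400,400))]))
mm=(m2>m2.max()*.6).astype(np.uint8);ys,xs=np.nonzero(mm);cs=np.array([(xs.mean()+.5)/k-.5+302,(ys.mean()+.5)/k-.5+140]);print("scene",cs,m2.max())
for n,u in(("top",ct),("scene",cs)):
    r=least_squares(lambda p:proj(n,[[p[0],p[1],.0753]])[0]-u,[.49,.28]);print(n,r.x)
```

```text
top ell ((74.0763168334961, 71.75833129882812), (57.9906120300293, 58.50159454345703), 166.45440673828125) [158.83152049 221.52470454]
[(np.float32(89.15208), 25), (np.float32(89.66929), 20), (np.float32(91.65338), 30), (np.float32(92.593895), 15), (np.float32(96.374725), 35)]
scene [315.93997157 143.90840989] 89.55676
top [0.49336033 0.28165188]
scene [0.48497342 0.3099958 ][ WARN:0@1.117] global loadsave.cpp:1063 imwrite_ Unsupported depth image for selected encoder is fallbacked to CV_8U.
```

View pics/sc2.png

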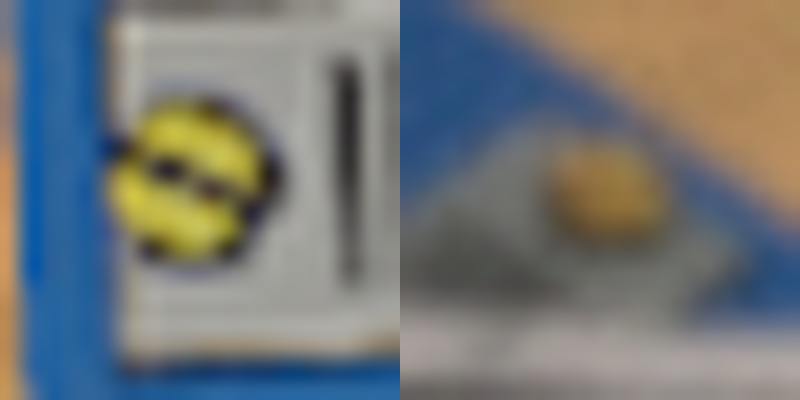

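Run:
```python
from h import *
for n,u in(("top",(158.9,221.5)),("scene",(311.95,148.3))):
    r=least_squares(lambda p:proj(n,[[p[0],p[1],.0753]])[0]-u,[.49,.28]);print(n,r.x)
Y=-130
robot.move_to([.52,-.05,.40],[180,0,-160])
robot.move_to([.494,.280,.215],[180,0,Y]); robot.pause(.3)
print(robot.current_time_s(),robot.current_tool_pos(),robot.current_joint_positions().round(1) if hasattr(robot.current_joint_positions(),'round') else robot.current_joint_positions())
T=vision.grab_frame("top")[:,:,::-1].copy();S=vision.grab_frame("scene")[:,:,::-1].copy();np.save("t1.npy",T);np.save("s1.npy",S)
p=np.array(robot.current_tool_pos())-[0,0,.103];print(p,proj("top",p),proj("scene",p))
a=cv2.resize(T[205:240,140:175],(400,400),interpolation=cv2.INTER_CUBIC);b=cv2.resize(S[125:160,295:330],(400,400),interpolation=cv2.INTER_CUBIC)
cv2.imwrite("pics/hov.png",np.hstack([a,b]))
```

```text
top [0.49343233 0.28144276]
scene [0.49473023 0.28072282]
11.1583 [0.49463235 0.27929012 0.21534223] [  5.4  30.6 -54.9  85.4  25.3  77.1  88.5]
[0.49430191 0.27962528 0.11219471] [[156.96836774 219.88780645]] [[312.70425409 140.83959946]]
```

View pics/hov.png

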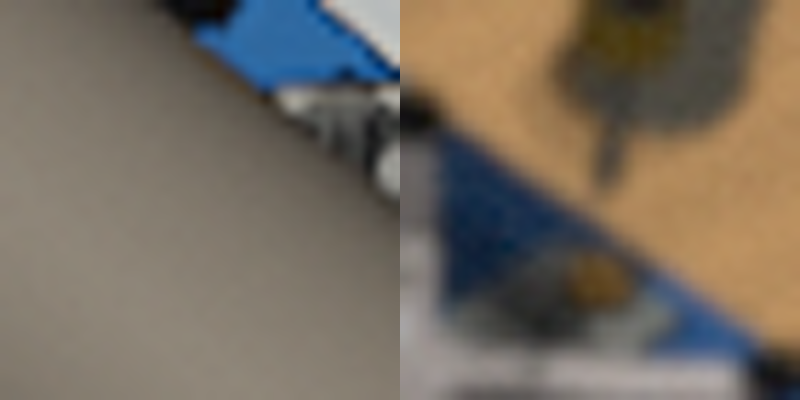

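Hover view: the bit tip is at scene (312.5,141.1) against a predicted (312.7,140.8). The screw is directly below it at about (312,149). The arm hides this area from the top camera. The two cameras put the screw at (.4947,.2807) and (.4934,.2814), so I'll use (.494,.281) and touch down.

Run:
```python
from h import *
X,Yp=.494,.281
robot.line_to([X,Yp,.19],velocity=.08)
robot.pause(.2);f0=np.array(robot.current_contact_force());t0=np.array(robot.current_torque())
print(robot.current_time_s(),robot.current_tool_pos(),f0,t0)
print(robot.line_to([X,Yp,.165],velocity=.02,f_stop=4))
robot.pause(.2)
print(robot.current_time_s(),robot.current_tool_pos(),np.array(robot.current_contact_force())-f0,np.array(robot.current_torque())-t0,robot.current_eef_rot())
```

```text
11.925 [0.49421795 0.28132368 0.19044992] [ 0.12569935  0.6237733  -0.82630456] [-0.01243519  0.02150884  0.02482439]
True
12.85 [0.49396797 0.28097255 0.17729749] [-0.60694011 -0.6696114   6.62813689] [ 0.05482797 -0.02611102 -0.03843313] [ 1.79989958e+02 -9.44787249e-03 -1.30007296e+02]
```

Run:
```python
from h import *
f0=np.array([.126,.624,-.826]);t0=np.array([-.0124,.0215,.0248])
Y=-130.;z=.1772
for i in range(8):
    Y-=4
    ta=robot.current_time_s()
    robot.line_to([.494,.281,z],[180,0,Y],velocity=.05)
    tb=robot.current_time_s()
    F=np.array(robot.current_contact_force())-f0;T=np.array(robot.current_torque())-t0;p=np.array(robot.current_tool_pos())
    print(round(tb-ta,3),Y,round(z,4),p.round(4),F.round(1),T.round(3))
    if F[2]<4: z-=.0006
    elif F[2]>9: z+=.0003
```

```text
0.25 -134.0 0.1772 [0.494  0.2812 0.1774] [-0.1 -1.4  4.6] [-0.008  0.091 -0.012]
0.25 -138.0 0.1772 [0.494  0.2811 0.1772] [-0.   0.1 -0.3] [ 0.113 -0.342 -0.067]
0.25 -142.0 0.1766 [0.4939 0.2802 0.1755] [ 0.  -0.  -1.5] [-0.048 -0.222 -0.027]
0.25 -146.0 0.176 [0.4941 0.2803 0.1754] [ 1.1 -1.  -1.4] [-0.214 -0.331 -0.012]
0.25 -150.0 0.1754 [0.4943 0.2803 0.1752] [ 1.2 -1.  -0.8] [-0.41  -0.474 -0.019]
0.25 -154.0 0.1748 [0.4945 0.2804 0.1749] [ 1.  -2.7 -0.1] [-0.64  -0.524  0.017]
0.25 -158.0 0.1742 [0.4945 0.2804 0.1747] [ 1.1 -3.6  3.1] [-0.963 -0.386 -0.022]
0.25 -162.0 0.1736 [0.4944 0.2805 0.1745] [ 1.5 -3.6  6.3] [-1.124 -0.21   0.029]
```

Run:
```python
from h import *
S=vision.grab_frame("scene")[:,:,::-1].copy();p=np.array(robot.current_tool_pos());print(p,proj("scene",p-[0,0,.103]),robot.current_contact_force(),robot.current_torque(),robot.current_time_s(),robot.current_finger_gap())
cv2.imwrite("pics/seat.png",cv2.resize(S[115:165,285:335],(600,600),interpolation=cv2.INTER_CUBIC))
```

```text
[0.4943771  0.28055913 0.17449959] [[311.74924705 149.02521546]] [ 1.05145903 -3.57351928  5.504018  ] [-1.10852589 -0.27889579  0.06581742] 14.9 0.3379973323565753
```

View pics/seat.png

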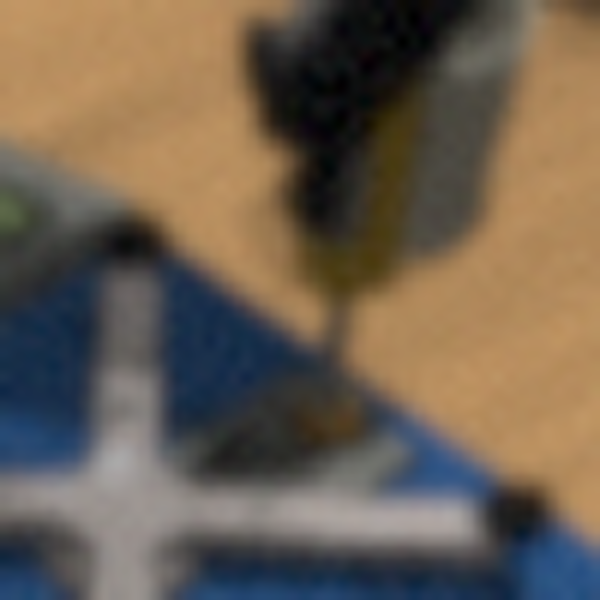

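```bash
cat >> h.py <<'E'
f0=np.array([.126,.624,-.826]);t0=np.array([-.0124,.0215,.0248])
def turn(x,y,z,Y,n,step,fl=4,fh=9,dz=.0004,tmax=.16,lat=0.00007,verbose=True):
    out=[]
    for i in range(n):
        Y-=step
        try: robot.line_to([x,y,z],[180,0,Y],velocity=.05)
        except Exception as e: print("ERR",e); Y+=step; break
        F=np.array(robot.current_contact_force())-f0;T=np.array(robot.current_torque())-t0;p=np.array(robot.current_tool_pos())
        if verbose: print(round(robot.current_time_s(),2),round(Y,1),round(x,4),round(y,4),round(z,4),(p*1e3).round(2),F.round(1),T.round(3),flush=True)
        x+=np.clip(lat*F[0],-.0004,.0004);y+=np.clip(lat*F[1],-.0004,.0004)
        if F[2]<fl: z-=dz
        elif F[2]>fh: z+=dz/2
        z-=.006*step/360
        if T[2]>tmax: print("TORQUE"); break
    print("state",repr((round(x,5),round(y,5),round(z,5),Y)), robot.current_joint_positions())
    return x,y,z,Y
E
python3 - <<'E'
from h import *
turn(.4943,.2803,.1736,-162,10,4)
E
```

```text
15.15 -166 0.4943 0.2803 0.1736 [494.31 280.47 174.4 ] [ 0.7 -3.1  6.3] [-0.893 -0.095  0.079]
15.4 -170 0.4943 0.2801 0.1735 [494.2  280.49 174.32] [-0.1 -3.1  6.6] [-0.85  -0.037  0.028]
15.65 -174 0.4943 0.2799 0.1735 [494.06 280.52 174.28] [-0.4 -3.1  5.3] [-0.845  0.056  0.021]
15.9 -178 0.4943 0.2796 0.1734 [493.92 280.54 174.21] [ 0.5 -4.4  6.7] [-0.683  0.037  0.008]
16.15 -182 0.4943 0.2793 0.1733 [493.8  280.52 174.13] [-0.7 -3.3  6.2] [-0.593  0.097  0.058]
16.4 -186 0.4943 0.2791 0.1733 [493.68 280.58 174.08] [-0.3 -2.   6.1] [-0.56   0.095  0.03 ]
16.65 -190 0.4943 0.279 0.1732 [493.56 280.67 174.02] [-1.4 -2.1  6.4] [-0.436  0.147  0.043]
16.9 -194 0.4942 0.2788 0.1731 [493.46 280.71 173.95] [-1.3 -2.   5.9] [-0.25   0.228  0.047]
17.15 -198 0.4941 0.2787 0.1731 [493.33 280.84 173.9 ] [-0.5 -2.5  5.5] [-0.193  0.187  0.082]
17.4 -202 0.494 0.2785 0.173 [493.28 280.86 173.82] [-1.3 -0.7  6.1] [-0.003  0.209  0.016]
state (np.float64(0.49395), np.float64(0.27846), 0.17293, -202) [ -4.57973277  27.33871894 -37.77013728  89.40414787  17.3426501
  69.13774215  22.87512326]
```

Run:
```python
from h import *
turn(.49395,.27846,.17293,-202,20,5,tmax=.125)
```

```text
17.65 -207 0.494 0.2785 0.1729 [493.15 280.99 173.74] [-0.7 -1.2  6.5] [0.101 0.24  0.038]
17.9 -212 0.4939 0.2784 0.1728 [493.09 281.1  173.66] [-0.4  0.6  6. ] [0.229 0.257 0.043]
18.15 -217 0.4939 0.2784 0.1728 [493.02 281.26 173.56] [-1.4 -0.   5.9] [ 0.319  0.304 -0.019]
18.4 -222 0.4938 0.2784 0.1727 [492.96 281.36 173.49] [-1.1  0.9  6.3] [0.445 0.329 0.016]
18.65 -227 0.4937 0.2785 0.1726 [492.9  281.56 173.42] [-0.5  1.   6.8] [ 0.495  0.313 -0.013]
18.9 -232 0.4937 0.2785 0.1725 [492.86 281.71 173.31] [-0.4  1.5  6.7] [0.573 0.216 0.009]
19.15 -237 0.4936 0.2786 0.1724 [492.87 281.87 173.25] [-1.1  1.3  5.6] [0.664 0.185 0.055]
19.4 -242 0.4936 0.2787 0.1723 [492.9  281.95 173.14] [-1.9  1.5  6.5] [0.804 0.249 0.016]
19.65 -247 0.4934 0.2788 0.1723 [492.87 282.06 173.06] [-0.9  2.8  6.1] [1.042 0.222 0.008]
19.9 -252 0.4934 0.279 0.1722 [492.91 282.26 172.99] [-1.4  2.5  4.9] [1.037 0.23  0.05 ]
20.15 -257 0.4933 0.2792 0.1721 [492.94 282.37 172.91] [-0.6  3.3  6.6] [ 1.253  0.24  -0.005]
20.4 -262 0.4932 0.2795 0.172 [493.   282.53 172.81] [-0.2  4.5  5.4] [1.213 0.185 0.0
[... 198 characters left out ...]
 0.4932 0.2802 0.1718 [493.19 283.09 172.57] [-1.4  4.6  6.5] [1.37  0.073 0.027]
21.4 -282 0.4931 0.2805 0.1717 [493.25 283.27 172.49] [-0.4  4.4  5.9] [ 1.447 -0.064  0.066]
21.65 -287 0.493 0.2808 0.1716 [493.37 283.4  172.42] [-0.1  4.   6.7] [ 1.393 -0.017  0.056]
21.9 -292 0.493 0.2811 0.1715 [493.47 283.55 172.34] [-0.4  4.2  6.2] [ 1.439 -0.123  0.058]
22.15 -297 0.493 0.2814 0.1714 [493.59 283.66 172.24] [0.7 4.1 7. ] [ 1.506 -0.18   0.042]
22.4 -302 0.4931 0.2817 0.1713 [493.73 283.84 172.15] [0.8 4.1 5.7] [ 1.504 -0.255 -0.007]
state (np.float64(0.49311), np.float64(0.282), 0.17126, -302) [-19.06600609  23.96852869 -17.11166707  89.93877389   7.35447949
  66.9628534  -69.23331284]
```

Run:
```python
from h import *
turn(.4935,.2828,.17126,-302,18,5,tmax=.125,lat=.00015)
```

```text
22.65 -307 0.4935 0.2828 0.1713 [494.04 284.26 172.04] [-0.2  3.8  6. ] [ 1.245 -0.093  0.023]
22.9 -312 0.4935 0.2832 0.1712 [494.21 284.41 171.97] [0.9 3.  6.7] [ 1.093 -0.208  0.056]
23.15 -317 0.4936 0.2836 0.1711 [494.43 284.49 171.86] [0.8 2.9 6.5] [ 1.074 -0.206  0.011]
23.4 -322 0.4937 0.284 0.171 [494.63 284.6  171.77] [0.5 3.  6.6] [ 0.957 -0.205  0.042]
23.65 -327 0.4938 0.2844 0.1709 [494.86 284.72 171.69] [1.3 1.3 6.8] [ 0.849 -0.271  0.006]
23.9 -332 0.494 0.2846 0.1708 [495.08 284.76 171.6 ] [1.3 1.8 6.6] [ 0.777 -0.332 -0.029]
24.15 -337 0.4942 0.2849 0.1708 [495.31 284.81 171.54] [0.7 0.9 6.3] [ 0.725 -0.281  0.01 ]
24.4 -342 0.4943 0.285 0.1707 [495.5  284.8  171.45] [0.9 2.2 6.4] [ 0.715 -0.306  0.017]
24.65 -347 0.4944 0.2853 0.1706 [495.73 284.85 171.35] [0.5 1.6 6.5] [ 0.587 -0.287  0.039]
24.9 -352 0.4945 0.2856 0.1705 [495.92 284.83 171.28] [1.  0.8 6.7] [ 0.503 -0.383  0.021]
25.15 -357 0.4947 0.2857 0.1704 [496.09 284.78 171.14] [1.  0.9 6. ] [ 0.441 -0.349 -0.033]
25.4 -362 0.4948 0.2858 0.1703 [496.31 284.69 171.08] [0.9 1.  7. ] [ 0.387 -0.306  0.053]
25.65 -367 0.4949 0.286 0.1703 [496.45 284.65 170.98] [0.4 0.6 7.6] [ 0.292 -0.339  0.024]
25.9 -372 0.495 0.2861 0.1702 [496.64 284.53 170.91] [1.2 0.9 6.5] [ 0.243 -0.328 -0.008]
26.15 -377 0.4952 0.2862 0.1701 [496.81 284.38 170.79] [1.3 0.7 7.6] [ 0.149 -0.341  0.027]
26.4 -382 0.4954 0.2863 0.17 [496.98 284.31 170.71] [ 0.6 -0.8  7.7] [ 0.101 -0.36   0.024]
26.65 -387 0.4955 0.2862 0.1699 [497.07 284.15 170.66] [1.7 0.4 6.8] [ 0.009 -0.34  -0.009]
26.9 -392 0.4957 0.2862 0.1698 [497.25 284.02 170.54] [ 0.7 -0.7  7.8] [-0.043 -0.316  0.018]
state (np.float64(0.49583), np.float64(0.28614), 0.16976, -392) [-3.20237610e+01  2.34353538e+01  6.22451437e-01  8.98866585e+01
 -3.84455331e-02  6.66539800e+01 -1.53184250e+02]
```

Run:
```python
from h import *
turn(.49583,.28614,.16976,-392,9,5,tmax=.11,lat=.00015)
S=vision.grab_frame("scene")[:,:,::-1].copy();np.save("s3.npy",S)
cv2.imwrite("pics/dr3.png",cv2.resize(S[115:165,285:335],(600,600),interpolation=cv2.INTER_CUBIC))
```

```text
27.15 -397 0.4958 0.2861 0.1698 [497.33 283.85 170.45] [ 1.4 -1.4  7.8] [-0.026 -0.262  0.091]
27.4 -402 0.496 0.2859 0.1697 [497.45 283.59 170.35] [ 0.1 -1.6  8.3] [-0.099 -0.204  0.008]
27.65 -407 0.4961 0.2857 0.1696 [497.46 283.49 170.36] [ 0.1 -0.5  8.6] [-0.043 -0.245  0.061]
27.9 -412 0.4961 0.2856 0.1695 [497.5  283.47 170.36] [0.3 0.2 8.6] [-0.031 -0.231  0.197]
TORQUE
state (np.float64(0.49611), np.float64(0.28563), 0.16943, -412) [ -35.52598863   23.41650372    5.49766678   90.06262655   -2.14510466
   66.60096834 -171.33980391]
```

View pics/dr3.png

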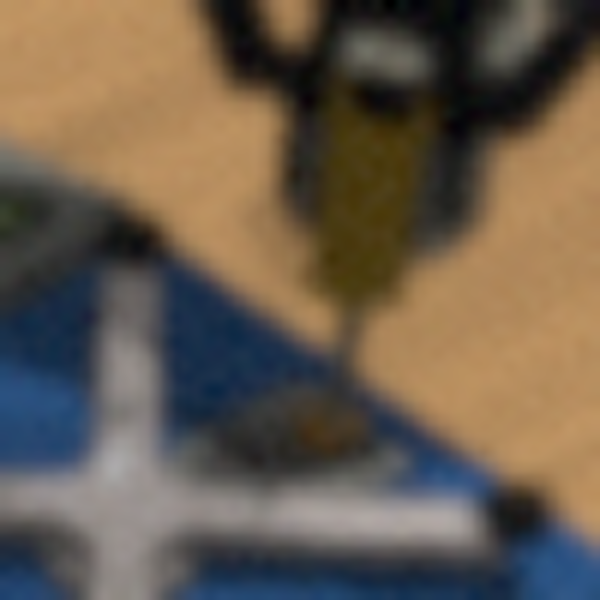

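The torque jumped to 0.2 N m at yaw -412 and z stopped falling at 0.1704, so the screw is home. In the picture the bit enters the brass head at about crop (335,410). I'll relax the twist, check the step, then lift.

Run:
```python
from h import *
x,y,z=.4961,.2856,.1694
robot.pause(.25); print((np.array(robot.current_torque())-t0).round(3))
for d in (2,4): 
    robot.line_to([x,y,z],[180,0,-412+d],velocity=.05); robot.pause(.15)
    print(robot.current_tool_pos(),(np.array(robot.current_contact_force())-f0).round(1),(np.array(robot.current_torque())-t0).round(3))
p=np.array(robot.current_tool_pos())
robot.line_to([p[0],p[1],.21],velocity=.05)
robot.line_to([p[0],p[1],.30],velocity=.15)
robot.pause(.2);print(robot.current_time_s(),robot.current_contact_force())
im=vision.grab_frame("top")[:,:,::-1];S=vision.grab_frame("scene")[:,:,::-1].copy()
u=proj("scene",np.array(robot.current_tool_pos())-[0,0,.103])[0];print(u)
a=cv2.resize(im[205:240,140:175],(400,400),interpolation=cv2.INTER_CUBIC);b=cv2.resize(S[100:160,285:345],(400,400),interpolation=cv2.INTER_CUBIC)
cv2.imwrite("pics/aft.png",np.hstack([a,b]))
```

```text
[-0.055 -0.333  0.144]
[0.49753521 0.28345663 0.17033449] [ 1.3 -0.4  9.7] [-0.061 -0.208  0.084]
[0.49750921 0.28347434 0.17033329] [-0.4 -1.2  9. ] [ 0.015 -0.178  0.076]
30.9167 [-0.30508469 -0.12058007 -1.42085818]
[316.55481826 122.66241302]
```

View pics/aft.png

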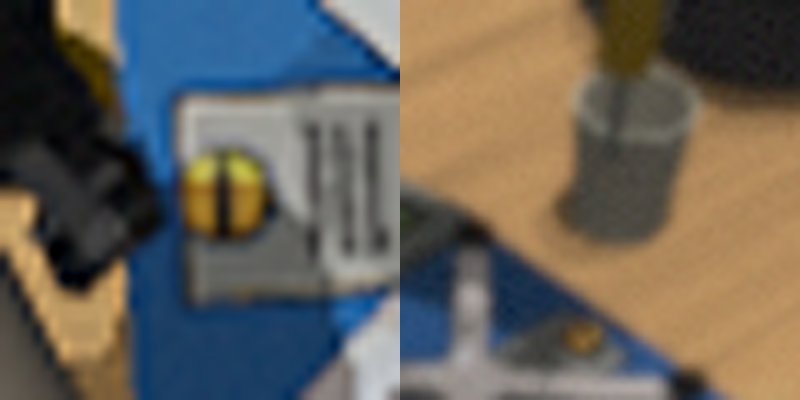

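The bit is clear. In the top view the slot now points straight up the picture at crop (222,192), so it turned about 247° from its start, roughly 4.1 mm of travel. In the scene view the bit hangs straight at about (617,140). Next I'll fit the bit's offset in the grasp and go back over the rack for a look.

Run:
```python
from h import *
D=np.array([[-162,494.38,280.56],[-182,493.8,280.52],[-202,493.28,280.86],[-227,492.9,281.56],[-252,492.91,282.26],[-277,493.19,283.09],[-302,493.73,283.84],[-327,494.86,284.72],[-352,495.92,284.83],[-377,496.81,284.38],[-392,497.25,284.02],[-402,497.45,283.59]])
a=np.radians(D[:,0]);A=[];b=[]
for t,x,y in zip(a,D[:,1],D[:,2]):
    A+=[[1,0,-np.cos(t),np.sin(t)],[0,1,-np.sin(t),-np.cos(t)]];b+=[x,y]
s,res,*_=np.linalg.lstsq(np.array(A),np.array(b),rcond=None);print("S",s[:2],"o",s[2:],res)
t=np.radians(-168);print("bit offset at Y=-168:",s[2]*np.cos(t)-s[3]*np.sin(t),s[2]*np.sin(t)+s[3]*np.cos(t))
p=robot.current_tool_pos()
robot.move_to([.52,.0,.36],[180,0,-100])
robot.move_to([.4866,-.2006,.26],[180,0,-168]); robot.pause(.3)
print(robot.current_time_s(),robot.current_tool_pos(),robot.current_eef_rot(),robot.current_joint_positions())
im=vision.grab_frame("top")[:,:,::-1];S=vision.grab_frame("scene")[:,:,::-1].copy()
u=proj("scene",np.array(robot.current_tool_pos())-[0,0,.103])[0];print(u)
a=cv2.resize(S[110:210,150:250],(600,600),interpolation=cv2.INTER_CUBIC);cv2.imwrite("pics/back.png",a)
```

```text
S [495.11665029 282.43090114] o [-0.92099911 -2.12642773] [1.69286692]
bit offset at Y=-168: 0.45876388588225486 2.271446659777519
36.8167 [ 0.48731652 -0.19931371  0.26057167] [-1.79982013e+02  6.19179532e-02 -1.67839309e+02] [ 55.8219362   20.57601709 -47.38244927  87.72000691  15.30338188
  78.36744548 109.34501506]
[198.78457484 187.90338115]
```

View pics/back.png

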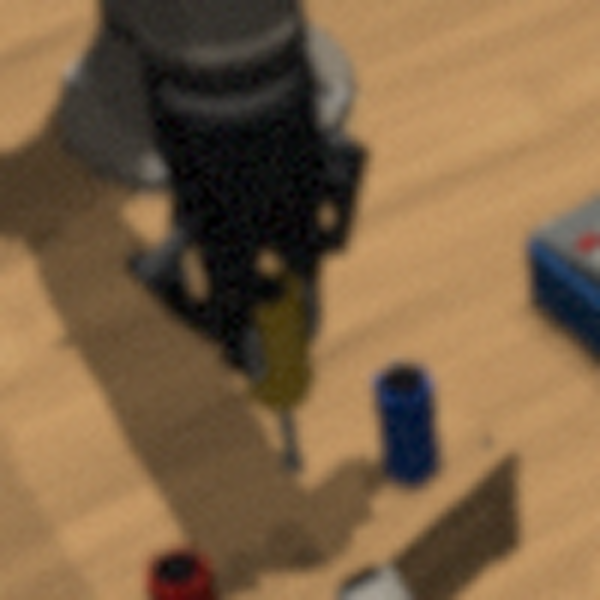

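The tip is at crop (292,465), against (290,465) right after the original lift. That small shift matches the TCP difference, so the tool hasn't moved in the grasp. I'll lower it at the recorded pose.

Run:
```python
from h import *
x,y=.4864,-.2006
robot.line_to([x,y,.198],[180,0,-168],velocity=.1); robot.pause(.2)
p=np.array(robot.current_tool_pos());f=np.array(robot.current_contact_force());print(p,f)
print(robot.line_to([x,y,.1285],[180,0,-168],velocity=.04,f_stop=5)); 
print(robot.current_time_s(),robot.current_tool_pos(),np.array(robot.current_contact_force())-f)
S=vision.grab_frame("scene")[:,:,::-1].copy()
cv2.imwrite("pics/ins.png",cv2.resize(S[130:230,150:250],(600,600),interpolation=cv2.INTER_CUBIC))
```

```text
[ 0.48696333 -0.20067063  0.19878505] [-1.09420928  0.93608422 -1.49961449]
True
39.425 [ 0.48633534 -0.20058837  0.13090567] [ 0.45889412 -1.56495538  7.25818237]
```

View pics/ins.png

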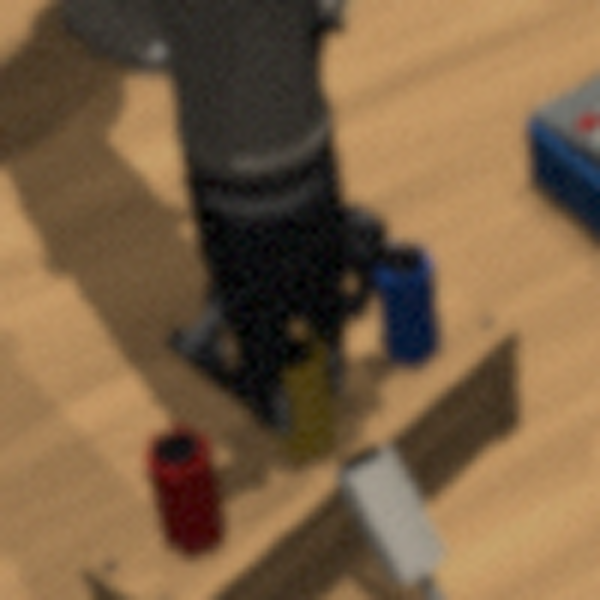

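The handle met the board at z = 0.1309, the same height as when I grasped it, and the tool is fully in. I'll release and retract.

Run:
```python
from h import *
fingers.gripper_to(0.62); robot.pause(.2)
p=np.array(robot.current_tool_pos())
robot.line_to([p[0],p[1],.27],velocity=.12)
robot.move_to([.35,-.35,.35],[180,0,-168]); robot.pause(.5)
T=vision.grab_frame("top")[:,:,::-1].copy();S=vision.grab_frame("scene")[:,:,::-1].copy();np.save("t9.npy",T)
print(robot.current_time_s(),robot.current_contact_force())
a=cv2.resize(T[180:270,265:355],(400,400),interpolation=cv2.INTER_CUBIC);b=cv2.resize(S[160:260,150:250],(400,400),interpolation=cv2.INTER_CUBIC)
cv2.imwrite("pics/end1.png",np.hstack([a,b]))
a=cv2.resize(T[205:240,140:175],(400,400),interpolation=cv2.INTER_CUBIC);b=cv2.resize(S[110:220,230:340],(400,400),interpolation=cv2.INTER_CUBIC)
cv2.imwrite("pics/end2.png",np.hstack([a,b]))
```

```text
42.8333 [ 0.22249867  0.04918198 -0.46113229]
```

View pics/end1.png

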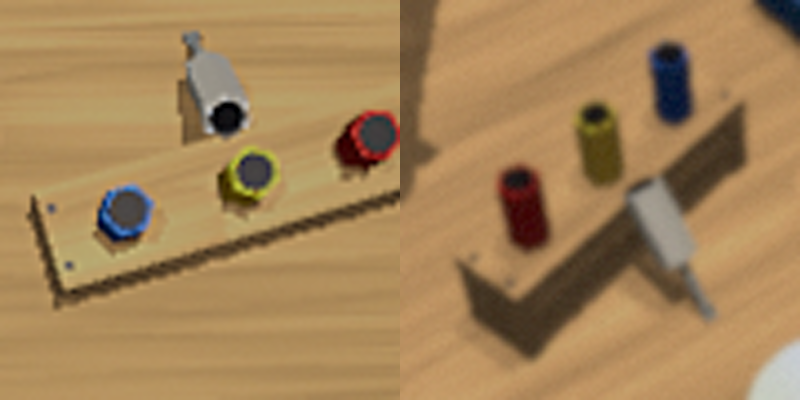

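View pics/end2.png

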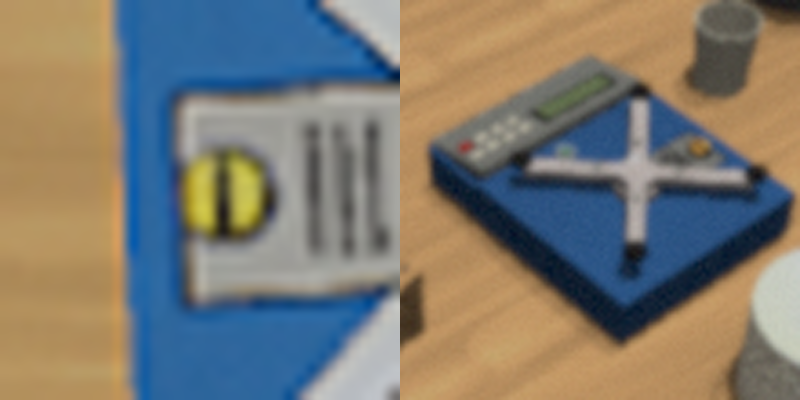

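Run:
```python
from h import *
S=np.array([.494,.281])
print("expected",proj("top",[[*S,.0715]])-proj("top",[[*S,.0756]]))
def c(im):
    big=cv2.resize(im[213:233,150:170].astype(np.float32),None,fx=8,fy=8,interpolation=cv2.INTER_CUBIC)
    m=((big[...,2]-big[...,0])>60).astype(np.uint8);h=cv2.convexHull(max(cv2.findContours(m,0,1)[0],key=cv2.contourArea));M=cv2.moments(h);return np.array([M['m10'],M['m01']])/M['m00']/8
def edge(im): # cover outer-edge: blue->grey crossing
    r=[]
    for row in list(range(214,218))+list(range(227,230)):
        v=im[row,148:165].astype(float);d=v[:,2];d=np.interp(np.arange(0,16,.05),np.arange(17),d);k=np.argmax(d>(d.min()+d.max())/2) if 0 else np.argmax(np.convolve(np.diff(d),np.ones(10),'same')[100:220])+100;r.append(k*.05+148)
    return np.round(r,2)
a,b=np.load("t.npy"),np.load("t9.npy");print("seen",c(b)-c(a));print(edge(a),edge(b))
```

```text
expected [[0.27433246 0.14196326]]
seen [ 2.07986448 -0.12030314]
[154.25 154.25 154.35 154.4  155.25 155.4  155.6 ] [155.35 154.7  154.25 154.45 155.25 155.25 156.35]
```

Run:
```python
from h import *
print(np.abs(np.array(robot.current_dq())).max(),robot.current_time_s()); workorder.close_job()
```

```text
0.11521906415196673 42.8333
the job is handed in; nothing more can be done
```

I drove the brass screw home with the yellow flat driver, put the driver back in the middle hole of the rack, and handed the job in at about 43 s. No verdict was reported.

**Driving:** The bit dropped into the slot close to the angle I had estimated, then drove the screw clockwise with about 6 to 8 N of pressure. The slot turned about 247°, which is about 4.1 mm of travel.

**Signs it is home:** The tool sank at the thread's 6 mm a turn, then stopped, and the torque jumped from about 0.05 to 0.20 N m. That peak was one noisy reading just under the 0.2 N m limit. It settled to about 0.14, and I backed off before lifting.

**Rack:** The handle met the top board at the same height as when I picked it up. In the last pictures the driver stands upright, the red, blue and grey tools look where they were, and the arm is clear of everything.

**Checks that failed or disagreed:**
- My pixel check that the head had dropped was no use. It expected a shift of about 0.3 px and read 2 px, most likely from a bad outline. That the screw is home rests on the torque, the stop in travel and the slot rotation.
- The final slot angle was 10 to 20° behind the gripper's turn. I put this down to play in the slot and a little slip of the handle in the grip.

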